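# Put the breakfast things back on their stands

### The arm

A 6-joint arm with a two-finger parallel gripper is mounted at the origin on the work surface; the furniture and walls round the work are solid. World frame = base frame: x ahead of the robot, y to its left, z up, the work surface at z = 0. Lengths are in m, angles in rad, forces in N, time in s.
With the tool pointing down it reaches from about 0.4 to 0.825 m from the base axis. Payload 7 kg.
Tool frame: the origin (TCP) lies on the front face of the gripper's body, between the roots of the fingers; the fingertips stand 73 mm ahead of it and the grasp point (between the pads) lies 54 mm ahead of it; z points along the fingers, y is the direction in which the jaws open and shut (so a half turn about z gives the same grasp; the last joint's range is limited). The gripper opens to 85 mm and grips with 20 to 120 N. Pads are 22 mm wide; open, the fingers measure 114 mm over their backs; the gripper's body (76 mm by 85 mm) begins 54 mm behind the grasp point. The pads swing forward as they close: fully open they stand 13 mm farther back than shut.
Start: joints at [1.626, 0.359, 0.012, 0, -1.224, -0.288], TCP at [0.156, 0.657, 0.304] pointing down, gripper open.
Joint ranges: [-3.07, 3.07], [-1.43, 2.12], [-1.02, 1.25], [-3.03, 1.67], [-3.05, -0], [-3.03, 3.03]. Speed limits (rad/s): [2.39, 2.39, 3.01, 3.14, 3.14, 3.14].

### API

Orientations are given as a unit quaternion [w, x, y, z].
In Python, from workcell import arm gives the robot as it stands. The module is installed in compiled form; this text tells all that it offers.
- The arm moves only by the tool drive_tool, never from a script. Its argument "plan" is one flat list of numbers, 4 for each row, row after row: the shift along the tool's x, y, z in cm, then the turn about the tool's z in degrees. A call has 1 to 8 rows; each row is the pose to reach, as a shift and turn from the pose commanded when the call began, along the tool's axes at that moment; what a row does not reach only later rows make up. A row lasts 1/12 s, in which the tool goes at most 41.7 mm and 7.16 degrees, less where a joint would pass 70% of its speed; a pose out of reach is approached as far as the arm can. A call with a gripper value outside its range is refused whole. "gripper" is the opening in per cent of the stroke, from 0 (shut) to 100 (fully open), set as the call begins (left out, the last holds). The fingers move at their own pace and stop on an object; "grip_force" is the grip in N (left out, the last holds). Time passes only in rows, so rows that repeat a pose let the fingers close. It gives the time, the measured TCP pose, the force and the opening at its end, in the units of the state.
- arm.observe(): the state, without advancing time (a new reading comes with each control period).
- arm.snapshot(name): name is "side" or "top" or "wrist"; returns the picture (420x560x3 uint8, red, green, blue); there is no depth.
- arm.camera_params(name): a dict with "K" (3x3 intrinsics, pixels), "k1" (the pictures are not rectified: a ray, as slopes to the right and down, at radius r is drawn at 1 + k1 r^2 times it, then the intrinsics apply), "R" (3x3) and "t" (3): a world point X has camera coordinates R X + t. Camera axes: x right, y down, z forward; pixel columns grow to the right and rows downward; lengths in m; the calibration is good to about 2 mm. A picture is of the moment at which its call begins: read the wrist's pose just before it. camera_params takes no time and is no camera call; for the wrist camera it gives the pose at the moment of the call.
- arm.hand_in(): hands the job in, once; it reports no verdict.
Trained networks look in the newest picture that a camera, given by its name, has taken for a name from the list of things; names that differ only in an ending like _2 or _b are one class to them, and where a whole thing is asked for, a point or a joint stands for the part that bears it (a point fixed in the world has none). Each returns a list of dicts, best first, with "confidence" (0 to 1); they miss things now and then, are a little off and sometimes report something else, mostly with a low value. They report only what shows in the picture. A call takes as long as a camera call. They do not tell look-alikes from the thing itself.
- arm.boxes_of(camera, query): "rect" ([left, top, width, height] in pixels, round what is visible of it).
- arm.cut_out(camera, query): "region" (420x560 bool, what is visible of it) and "rect" ([left, top, width, height] in pixels, round what is visible of it).
The state is a dict: "clock": time; "qpos": joint angles; "qvel": joint speeds; "effort": joint torques, N m; "eef_pos": TCP position; "tool_rot": TCP orientation; "contact_force": force on the tool from outside, world axes, zero at the start; "moment": the same for the moment, N m; "grip_width": opening from 0.0 (shut) to 1.0 (fully open).
Only numpy, scipy, OpenCV 4.12 (cv2) and the standard library are available. Lean on these libraries where they do the work, as an engineer would, in place of code of your own. Each camera call takes 0.05 s, during which the arm holds its last target. There are 200 camera calls.

### The job

Put each breakfast thing upright inside the rim of the wooden stand cut for it: the salt shaker on the small round stand, the pepper mill on the large round stand, the kitchen timer on the square stand and the butter dish on the oblong stand, lying the same way as the stand. Each must sit flat on the floor of its stand, and nothing may be tipped over on the way. Leave the garlic bulb and the red-capped spice jar where they are.

Things in the scene. Friction and masses are not known exactly. Their poses are not given: they have to be found in the camera images.
- salt: Salt shaker: grey filling in a clear body, grey domed cap with holes, 90 mm tall. Round about z; body 44 mm in diameter up to 70 mm height, cap 34 mm in diameter above; grip across the body at 60 mm height. 100 g. Origin: centre of its underside; z up.
- pepper: Pepper mill: dark brown turned wood with a small metal button on top, the tallest loose thing, 150 mm. Round about z, 58 mm in diameter at the foot (treat as 58 mm up to 108 mm height), round head 50 mm in diameter from 109 to 139 mm height, grip there at 120 mm; the head does not turn. 180 g. Origin: centre of its underside; z up.
- timer: Kitchen timer: white round base, teal domed top, 57 mm tall. Base 67 mm in diameter up to 25 mm height, dome 64 mm above it, narrowing to 48 mm height; on top a grip bar 36 mm (its x) by 8 mm (its y), 45 to 57 mm height. The top does not turn. Grip across the base and lower dome at 30 to 35 mm height, or pinch the bar. 160 g. Origin: centre of its underside; z up.
- butter: Butter dish of grey steel: oblong base plate 92 mm (its x) by 150 mm (its y), 10 mm thick; on it a cover 66 by 122 mm that reaches 44 mm height; on the middle of the cover a round knob 18 mm in diameter, top at 62 mm height. The cover is fixed to the base, so the dish can be lifted by the knob. Either way round will do. 380 g. Origin: centre of its underside; z up.
- stand_small_round: Stand for the salt shaker: the smaller of the two round ones, outside 74 mm in diameter, round well 58 mm in diameter. Plain brown wood, fixed to the worktop. Floor 4 mm and rim top 10 mm above the worktop, rim 8 mm wide. Origin: centre of its underside, at worktop height; z up.
- stand_large_round: Stand for the pepper mill: the larger of the two round ones, outside 92 mm in diameter, round well 76 mm in diameter. Plain brown wood, fixed to the worktop. Floor 4 mm and rim top 10 mm above the worktop, rim 8 mm wide. Origin: centre of its underside, at worktop height; z up.
- stand_square: Stand for the kitchen timer: square, outside 103 by 103 mm, square well 87 by 87 mm, its sides along its x and y. Plain brown wood, fixed to the worktop. Floor 4 mm and rim top 10 mm above the worktop, rim 8 mm wide. Origin: centre of its underside, at worktop height; z up.
- stand_oblong: Stand for the butter dish: oblong, outside 126 mm (its x) by 184 mm (its y), well 110 mm (its x) by 168 mm (its y). Plain brown wood, fixed to the worktop. Floor 4 mm and rim top 10 mm above the worktop, rim 8 mm wide. Origin: centre of its underside, at worktop height; z up.
- garlic: Garlic bulb, pale pink, 56 mm in diameter and 56 mm tall; a bystander, to be left where it is. Origin: centre of its underside; z up.
- spice_jar: Spice jar with a red cap, 45 mm in diameter and 106 mm tall; a bystander, to be left where it is. Origin: centre of its underside; z up.
There are look-alikes about, which are no part of the job. What is shaped like the salt but blue or orange is not meant.

How it is judged:
By the outcome, as a careful person would: the job done as asked, in the order asked, and still so for the second after the job is handed in, with the robot touching nothing.
It also fails if it takes over 120 s, if anything falls off the work surface, if the arm or the gripper's body presses on something with over 40 N, if the wrist force passes 120 N, or if a joint passes its speed limit or range.

## Working session

There is one attempt and no reset: what is moved stays moved. The work goes in short steps, Python scripts to look and compute and a tool call to move; the robot and the scene stay as the last step left them, time stands still between calls to the robot, and variables do not carry over. Pictures are saved under pics/ and viewed, about 12 in all and at most 16, crops included, and the job is handed in when it is done.

Besides the shell and the picture viewer there is one more tool, called after "Request:" in YAML: its name, and indented under it one key for each argument. drive_tool: Moves the arm, as the interface text tells. Its arguments: {"type":"object","properties":{"plan":{"type":"array","items":{"type":"number"}},"gripper":{"type":"number"},"grip_force":{"type":"number"}},"required":["plan"]}

```bash
mkdir -p pics
python3 - <<'E'
from workcell import arm
import cv2,numpy as np
s=arm.observe();print({k:np.round(v,3) for k,v in s.items()})
for n in ("top","side"):
    p=arm.camera_params(n);print(n,{k:np.round(v,3).tolist() for k,v in p.items()})
    cv2.imwrite(f"pics/{n}0.png",cv2.resize(arm.snapshot(n)[:,:,::-1],(800,600)))
    for q in "salt pepper timer butter stand_small_round stand_large_round stand_square stand_oblong garlic spice_jar".split():
        print(n,q,[(np.round(b["rect"]).tolist(),round(b["confidence"],2)) for b in arm.boxes_of(n,q)])
E
```

```text
{'clock': np.float64(0.0), 'qpos': array([ 1.626,  0.359,  0.011, -0.   , -1.224, -0.288]), 'qvel': array([-0.   , -0.001,  0.   , -0.001, -0.001,  0.001]), 'effort': array([-2.0000e-03, -5.8333e+01,  2.9341e+01,  6.9370e+00, -6.0000e-03,
       -0.0000e+00]), 'eef_pos': array([0.156, 0.656, 0.303]), 'tool_rot': array([ 0.001,  0.993, -0.116, -0.   ]), 'contact_force': array([-0.832, -0.358,  0.783]), 'moment': array([ 0.052, -0.014, -0.01 ]), 'grip_width': np.float64(1.001)}
top {'K': [[455.211, 0.0, 282.65], [0.0, 455.211, 208.677], [0.0, 0.0, 1.0]], 'k1': -0.124, 'R': [[0.368, -0.93, -0.008], [-0.856, -0.335, -0.394], [0.364, 0.152, -0.919]], 't': [-0.201, 0.466, 1.159]}
top salt [([228.0, 253.0, 18.0, 20.0], 0.7), ([219.0, 144.0, 10.0, 23.0], 0.69), ([233.0, 168.0, 16.0, 23.0], 0.49), ([359.0, 223.0, 66.0, 52.0], 0.49)]
top pepper [([320.0, 190.0, 22.0, 35.0], 0.97)]
top timer [([255.0, 214.0, 24.0, 22.0], 0.82)]
top butter [([151.0, 158.0, 54.0, 30.0], 0.79)]
top stand_small_round [([156.0, 217.0, 17.0, 19.0], 0.93), ([276.0, 182.0, 18.0, 30.0], 0.55), ([233.0, 170.0, 18.0, 19.0
[... 408 characters left out ...]
[[0.992, -0.124, 0.027], [-0.033, -0.455, -0.89], [0.122, 0.882, -0.456]], 't': [-0.514, 0.056, 0.919]}
side salt [([299.0, 164.0, 15.0, 32.0], 0.68), ([195.0, 192.0, 21.0, 34.0], 0.64), ([286.0, 174.0, 17.0, 32.0], 0.63)]
side pepper [([304.0, 200.0, 30.0, 70.0], 0.58)]
side timer [([246.0, 202.0, 28.0, 33.0], 0.92)]
side butter [([250.0, 163.0, 38.0, 24.0], 0.66)]
side stand_small_round [([205.0, 175.0, 25.0, 12.0], 0.72)]
side stand_large_round [([228.0, 194.0, 31.0, 14.0], 0.97)]
side stand_square [([220.0, 259.0, 55.0, 35.0], 0.93)]
side stand_oblong [([268.0, 283.0, 106.0, 87.0], 0.65)]
side garlic [([347.0, 235.0, 24.0, 26.0], 0.92)]
side spice_jar [([294.0, 186.0, 15.0, 44.0], 0.81)]
```

View pics/top0.png

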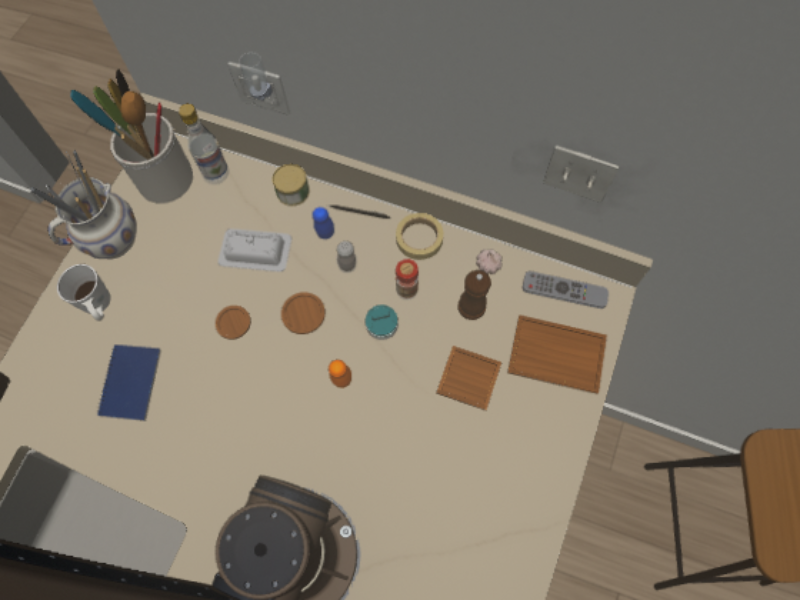

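View pics/side0.png

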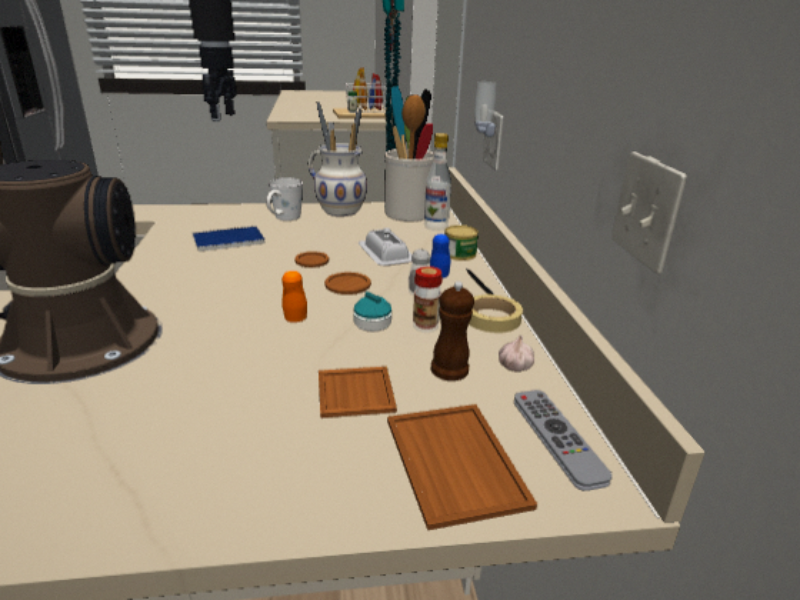

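Top view (800-px picture) shows salt-like things: grey salt at (346,254), blue at (323,222) and orange at (340,372), so grey is the one. Pepper is at (473,293), timer (381,321), butter (255,248). Small round stand is at (233,322), large round (303,312), square (470,377), oblong (557,353). Bystanders: garlic at (488,260), spice jar (407,276). In the side view the spice jar (427,297) partly hides the salt.

```bash
cat > h.py <<'E'
from workcell import arm
import cv2,numpy as np
from scipy.optimize import minimize
def cyl(d,z0,z1):
    a=np.linspace(0,2*np.pi,40,endpoint=False);c=np.c_[np.cos(a),np.sin(a)]*d/2000
    return np.vstack([np.c_[c,np.full(40,z/1000)] for z in (z0,z1)])
def box(x,y,z0,z1): return np.array([[a*x/2,b*y/2,z] for a in(-1,1) for b in(-1,1) for z in(z0,z1)])/1000
dome=np.vstack([cyl(64,25,36),cyl(36,47,48)])
M=dict(salt=[cyl(44,0,70),cyl(34,70,90)],pepper=[cyl(58,0,30),cyl(42,30,108),cyl(50,112,136),cyl(12,136,150)],
 timer=[cyl(67,0,25),dome,box(36,8,45,57)],butter=[box(92,150,0,10),box(66,122,10,44),cyl(18,44,62)],
 stand_small_round=[cyl(74,0,10)],stand_large_round=[cyl(92,0,10)],stand_square=[box(103,103,0,10)],stand_oblong=[box(126,184,0,10)],
 garlic=[cyl(56,0,40)],spice_jar=[cyl(45,0,106)])
def proj(p,X):
    c=X@np.array(p["R"]).T+p["t"];u=c[:,:2]/c[:,2:];u=u*(1+p["k1"]*(u**2).sum(1,keepdims=True))
    K=np.array(p["K"]);return u*[K[0,0],K[1,1]]+K[:2,2]
def ray(p,uv,z):
    K=np.array(p["K"]);d=(np.array(uv,float)-K[:2,2])/[K[0,0],K[1,1]];u=d.copy()
    for _ in range(20):u=d/(1+p["k1"]*(u@u))
    R=np.array(p["R"]);C=-R.T@p["t"];v=R.T@[*u,1];return (C+v*(z-C[2])/v[2])[:2]
S=4
def sil(p,n,q,z=0):
    c,s=np.cos(q[2]),np.sin(q[2]);R=np.array([[c,-s,0],[s,c,0],[0,0,1]])
    m=np.zeros((420*S,560*S),np.uint8)
    for P in M[n]:
        h=cv2.convexHull((proj(p,P@R.T+[q[0],q[1],z])*S+S/2-.5).astype(np.float32))
        cv2.fillConvexPoly(m,np.round(h).astype(int),255)
    return cv2.resize(m,(560,420),interpolation=cv2.INTER_AREA)/255.
def fit(n,obs,q0,yaw=False,z=0):
    # obs: list of (params, mask)
    f=lambda v:sum(1-np.minimum(k,g).sum()/np.maximum(k,g).sum() for p,g in obs for k in [sil(p,n,(v[0],v[1],v[2]*10 if yaw else 0),z)])/len(obs)
    best=None
    for y in (np.linspace(0,np.pi,6,endpoint=False) if yaw and len(q0)<3 else [q0[2] if len(q0)>2 else 0]):
        x=[q0[0],q0[1]]+([y/10] if yaw else []);sx=np.array([x]+[np.array(x)+.012*e*(2 if i==2 else 1) for i,e in enumerate(np.eye(len(x)))])
        r=minimize(f,x,method="Nelder-Mead",options=dict(initial_simplex=sx,xatol=2e-4,fatol=1e-4,maxiter=90))
        if best is None or r.fun<best.fun:best=r
    v=best.x;return np.round([v[0],v[1],np.degrees(v[2]*10) if yaw else 0,best.fun],4)
def seg(cam,n,near=None):
    """mask of class n whose rect centre is nearest `near` (px of 560x420)"""
    L=arm.cut_out(cam,n)
    if near is not None:L=[d for d in L if np.hypot(d["rect"][0]+d["rect"][2]/2-near[0],d["rect"][1]+d["rect"][3]/2-near[1])<25]
    return L[0]["region"].astype(float) if L else None
E
python3 - <<'E'
from h import *
c={"salt":(346,254),"pepper":(473,293),"timer":(381,321),"butter":(255,248),"stand_small_round":(233,322),"stand_large_round":(303,312),"stand_square":(470,377),"stand_oblong":(557,353),"garlic":(488,260),"spice_jar":(407,276)}
sd={"salt":(420,270),"pepper":(452,333),"timer":(373,311),"butter":(384,246),"stand_small_round":(312,259),"stand_large_round":(348,283),"stand_square":(356,391),"stand_oblong":(459,463),"garlic":(517,353),"spice_jar":(427,297)}
for n in("top","side"):arm.snapshot(n)
P={n:arm.camera_params(n) for n in("top","side")}
for n in c:
    q0=ray(P["top"],np.array(c[n])*.7,.02);yaw=n in("butter","stand_square","stand_oblong")
    g={k:seg(k,n,np.array(d[n])*.7) for k,d in(("top",c),("side",sd))}
    r=[]
    for o in (["top"],["side"],["top","side"]):
        if all(g[k] is not None for k in o) and not(yaw and len(o)<2 and o[0]=="side"): r.append((o[0][0]+str(len(o)),fit(n,[(P[k],g[k]) for k in o],q0,yaw).tolist()))
    print(n,np.round(q0,3),r)
p=arm.camera_params("wrist");print(p)
cv2.imwrite("pics/w0.png",arm.snapshot("wrist")[:,:,::-1])
E
```

```text
salt [0.587 0.147] [('t1', [0.5729, 0.1403, 0.0, 0.2037]), ('s1', [0.5758, 0.1523, 0.0, 0.595]), ('t2', [0.5746, 0.1419, 0.0, 0.403])]
pepper [ 0.6   -0.133] [('t1', [0.5768, -0.1384, 0.0, 0.084]), ('s1', [0.5816, -0.1367, 0.0, 0.1177]), ('t2', [0.5798, -0.138, 0.0, 0.1197])]
timer [0.474 0.02 ] [('t1', [0.4735, 0.0208, 0.0, 0.1291]), ('s1', [0.4755, 0.0272, 0.0, 0.1145]), ('t2', [0.4742, 0.0219, 0.0, 0.1331])]
butter [0.53  0.336] [('t1', [0.5332, 0.3414, 13.1102, 0.1211]), ('t2', [0.5329, 0.3398, 10.0404, 0.1959])]
stand_small_round [0.361 0.301] [('t1', [0.3646, 0.3093, 0.0, 0.0811]), ('s1', [0.3661, 0.3096, 0.0, 0.1984]), ('t2', [0.3644, 0.31, 0.0, 0.1426])]
stand_large_round [0.434 0.176] [('t1', [0.436, 0.1817, 0.0, 0.0973]), ('s1', [0.4395, 0.1809, 0.0, 0.0688]), ('t2', [0.438, 0.181, 0.0, 0.0887])]
stand_square [ 0.429 -0.187] [('t1', [0.4331, -0.1839, 1.0369, 0.0394]), ('t2', [0.4333, -0.1837, 1.3663, 0.0396])]
stand_oblong [ 0.538 -0.332] [('t1', [0.5435, -0.3339, 187.1546, 0.0343]), ('t2', [0.5442, -0.3337, 187.2156, 0.036])]
garlic [ 0.684 -0.137] [('t1', [0.6824, -0.1408, 0.0, 0.4055]), ('s1', [0.6889, -0.1248, 0.0, 0.327]), ('t2', [0.6835, -0.1382, 0.0, 0.3776])]
spice_jar [0.587 0.008] [('t1', [0.565, 0.0017, 0.0, 0.1224]), ('s1', [0.566, 0.0022, 0.0, 0.0529]), ('t2', [0.5653, 0.0011, 0.0, 0.088])]
{'K': array([[296.47143325,   0.        , 280.85977268],
       [  0.        , 296.47143325, 208.39473986],
       [  0.        ,   0.        ,   1.        ]]), 'k1': -0.030668865840399146, 'R': array([[-2.31325823e-01, -9.72876302e-01, -2.55764232e-04],
       [-9.19695623e-01,  2.18595035e-01,  3.26153602e-01],
       [-3.17251201e-01,  7.56829757e-02, -9.45316752e-01]]), 't': array([ 0.67559513, -0.04126443,  0.37998411])}
```

View pics/w0.png

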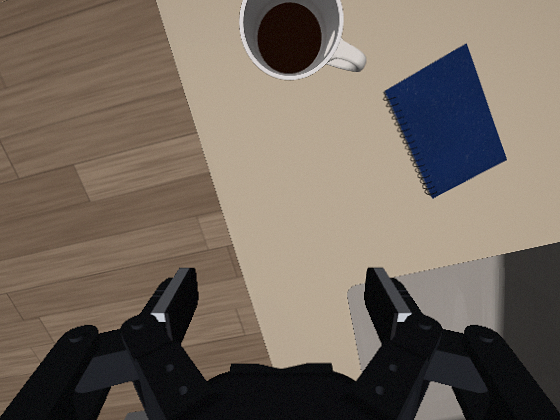

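Wrist view: fingers are at the bottom of the picture, and the camera looks ahead along tool +x. It shows the mug, the notebook and the laptop. I'll go to a viewpoint over the left half of the worktop.

Request:
drive_tool:
  plan: [33.8,36.9,-7,-13,33.8,36.9,-7,-13,33.8,36.9,-7,-13,33.8,36.9,-7,-13,33.8,36.9,-7,-13,33.8,36.9,-7,-13,33.8,36.9,-7,-13,33.8,36.9,-7,-13]
  gripper: 85
  grip_force: 40

```text
clock: 2.92
eef_pos: [0.317, 0.3665, 0.3507]
tool_rot: [-0.0, 1.0, -0.003, 0.0]
contact_force: [1.1, 0.5, 0.5]
grip_width: 0.847
```

```bash
cat >> h.py <<'E'
def go(x,y,z,psi):
    s=arm.observe();w,a,b,c=s["tool_rot"];e=s["eef_pos"]
    ps=np.degrees(np.arctan2(2*(a*b+w*c),1-2*(b*b+c*c)));t=np.radians(ps);dx,dy=x-e[0],y-e[1]
    turn=-((psi-ps+180)%360-180)
    print("now",np.round(e,4),"psi",round(ps,2),"clk",round(s["clock"],2),"F",np.round(s["contact_force"],1),"grip",round(s["grip_width"],3),"q",np.round(s["qpos"],2))
    print("-> plan",np.round([100*(dx*np.cos(t)+dy*np.sin(t)),100*(dx*np.sin(t)-dy*np.cos(t)),-100*(z-e[2]),turn],2).tolist())
E
python3 -c "
from h import *
go(.4,.22,.373,0)
print('blue',ray(arm.camera_params('top'),np.array([323,228])*.7,.03),'orange',ray(arm.camera_params('top'),np.array([340,374])*.7,.03))"
```

```text
now [0.317  0.3665 0.3507] psi -0.31 clk 2.92 F [1.1 0.5 0.5] grip 0.847 q [ 1.26  0.01 -0.32  0.   -1.24  0.3 ]
-> plan [8.38, 14.61, -2.23, -0.31]
blue [0.62245672 0.21574914] orange [0.33872463 0.05064475]
```

Request:
drive_tool:
  plan: [8.4,14.6,-2.2,0,8.4,14.6,-2.2,0,8.4,14.6,-2.2,0,8.4,14.6,-2.2,0,8.4,14.6,-2.2,0,8.4,14.6,-2.2,0,8.4,14.6,-2.2,0]

```text
clock: 3.5
eef_pos: [0.3998, 0.2217, 0.3722]
tool_rot: [-0.0, 1.0, -0.004, 0.0]
contact_force: [-0.2, -0.1, -0.6]
grip_width: 0.848
```

```bash
cat >> h.py <<'E'
def wlook(names,pic=None,z=0):
    p=arm.camera_params("wrist");im=arm.snapshot("wrist");out={}
    for n,q in names.items():
        uv=proj(p,np.array([[q[0],q[1],.02]]))[0]
        g=seg("wrist",n,uv)
        if g is None: print(n,"not seen near",np.round(uv));continue
        yaw=n in("butter","stand_square","stand_oblong")
        r=fit(n,[(p,g)],q if yaw else q[:2],yaw,z);ys,xs=np.nonzero(g)
        print(n,r.tolist(),"px",xs.min(),ys.min(),xs.max(),ys.max())
        s=sil(p,n,(r[0],r[1],np.radians(r[2])),z)>.5
        cs,_=cv2.findContours(s.astype(np.uint8),cv2.RETR_EXTERNAL,cv2.CHAIN_APPROX_NONE);im=np.ascontiguousarray(im);cv2.drawContours(im,cs,-1,(255,0,255),1)
    if pic:cv2.imwrite(f"pics/{pic}.png",im[:,:,::-1])
E
python3 -c "
from h import *
wlook(dict(salt=(.573,.14),stand_small_round=(.364,.31),stand_large_round=(.438,.181),butter=(.533,.341,.2),timer=(.474,.022)),'w1')
go(.574,.142,.25,0)"
```

```text
salt [0.5783, 0.1395, 0.0, 0.1691] px 328 0 372 50
stand_small_round [0.3676, 0.3087, 0.0, 0.0687] px 201 164 247 211
stand_large_round [0.4404, 0.1819, 0.0, 0.0311] px 278 106 340 170
butter [0.5337, 0.3408, 14.7944, 0.0358] px 130 18 252 117
timer [0.4759, 0.0195, 0.0, 0.0512] px 401 87 457 138
now [0.3992 0.2229 0.3718] psi -0.23 clk 3.8 F [-0.1  0.5  0.6] grip 0.847 q [ 0.94 -0.05 -0.33 -0.   -1.29  0.62]
-> plan [17.51, 8.02, 12.18, -0.23]
```

View pics/w1.png

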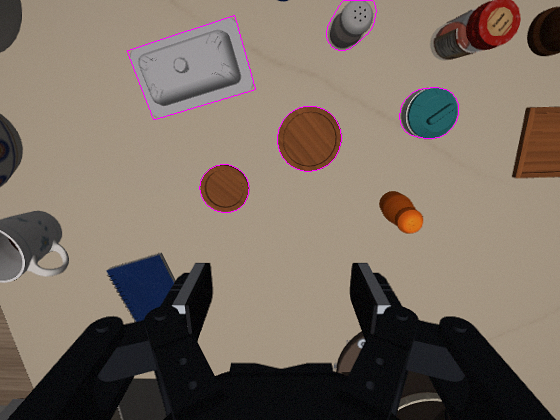

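The wrist view shows grey salt at (352,22) with its cap holes, butter (191,67), small stand (224,188), large stand (310,138) and timer (430,112). The orange look-alike is at (402,213). Fitted outlines match. Next is a close check of the salt.

Request:
drive_tool:
  plan: [11,8.3,10,0,11,8.3,10,0,11,8.3,10,0,11,8.3,10,0,11,8.3,10,0,11,8.3,10,0,11,8.3,10,0]

```text
clock: 4.38
eef_pos: [0.5092, 0.1387, 0.2719]
tool_rot: [0.0, 1.0, -0.003, -0.0]
contact_force: [0.4, 0.8, 0.7]
grip_width: 0.848
```

```bash
python3 -c "
from h import *
wlook(dict(salt=(.577,.14)),'w2')
go(.577,.140,.25,0)"
python3 -c "
import cv2;a=cv2.imread('pics/w2.png');cv2.imwrite('pics/w2c.png',a[:300,150:450])"
```

```text
salt [0.5762, 0.1412, 0.0, 0.2466] px 257 103 300 147
now [0.509  0.1394 0.2731] psi -0.26 clk 4.48 F [-0.8  0.2  0.4] grip 0.852 q [ 0.64  0.14 -0.36  0.   -1.07  0.93]
-> plan [6.8, -0.09, 2.31, -0.26]
```

View pics/w2c.png

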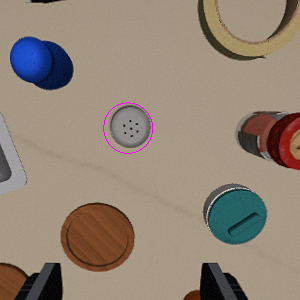

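The salt is the grey domed cap at crop (131,127), with blue at (42,62), 70+ mm away and clear. I'll grip it.

Request:
drive_tool:
  plan: [6.9,-0.1,2,0,6.9,-0.1,4,0,6.9,-0.1,8,0,6.9,-0.1,12,0,6.9,-0.1,15.9,0,6.9,-0.1,15.9,0,6.9,-0.1,15.9,0]

```text
clock: 5.07
eef_pos: [0.5774, 0.1396, 0.113]
tool_rot: [0.001, 1.0, -0.002, -0.001]
contact_force: [0.3, 0.6, 0.8]
grip_width: 0.849
```

Request:
drive_tool:
  plan: [0,0,0,0,0,0,0,0,0,0,0,0,0,0,0,0,0,0,0,0,0,0,0,0]
  gripper: 0
  grip_force: 35

```text
clock: 5.57
eef_pos: [0.5798, 0.1398, 0.1164]
tool_rot: [-0.001, 1.0, -0.003, 0.003]
contact_force: [-0.8, 0.3, 8.1]
grip_width: 0.412
```

```bash
python3 -c "
from h import *
go(.367,.309,.114+.05,0)"
```

```text
now [0.5798 0.1398 0.1164] psi -0.29 clk 5.57 F [-0.8  0.3  8.1] grip 0.412 q [ 0.56  0.41 -0.39  0.   -0.76  1.  ]
-> plan [-21.37, -16.82, -4.76, -0.29]
```

Request:
drive_tool:
  plan: [0,0,0,0,0,0,-1,0,0,0,-2,0]

```text
clock: 5.82
eef_pos: [0.5782, 0.1389, 0.1347]
tool_rot: [-0.0, 1.0, -0.003, 0.0]
contact_force: [0.6, -0.0, -2.2]
grip_width: 0.413
```

```bash
python3 -c "
from h import *
go(.367,.309,.114+.05,0)
a=arm.snapshot('side')[130:260,240:360,::-1];b=arm.snapshot('wrist')[:,:,::-1]
cv2.imwrite('pics/s3.png',np.hstack([cv2.resize(a,None,fx=3.23,fy=3.23)[:419],b[:419,100:460]]))"
```

```text
now [0.5782 0.1389 0.1347] psi -0.34 clk 5.82 F [ 0.6 -0.  -2.2] grip 0.413 q [ 0.56  0.39 -0.37 -0.   -0.81  1.  ]
-> plan [-21.22, -16.88, -2.93, -0.34]
```

View pics/s3.png

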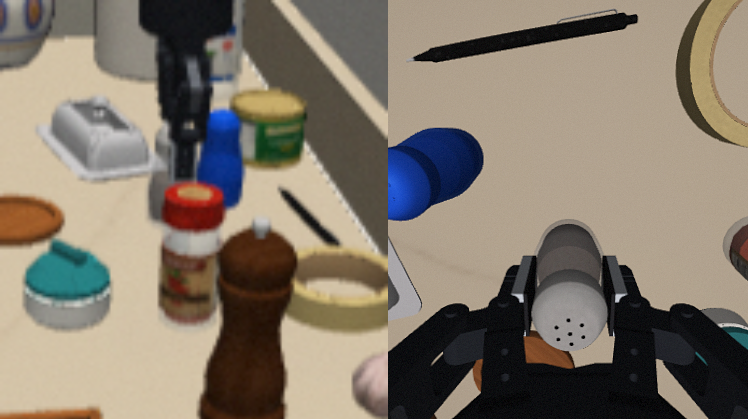

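The shaker is held upright between the pads. I'll carry it to the small stand.

Request:
drive_tool:
  plan: [-1,-1,-3,0,-21.2,-16.9,-3,0,-21.2,-16.9,-3,0,-21.2,-16.9,-3,0,-21.2,-16.9,-3,0,-21.2,-16.9,-3,0,-21.2,-16.9,-3,0,-21.2,-16.9,-3,0]

```text
clock: 6.58
eef_pos: [0.3638, 0.312, 0.1638]
tool_rot: [-0.001, 1.0, -0.001, 0.0]
contact_force: [-0.1, -0.4, -1.4]
grip_width: 0.411
```

Request:
drive_tool:
  plan: [0,0,0,0,0,0,0,0]

```text
clock: 6.75
eef_pos: [0.3668, 0.3097, 0.1635]
tool_rot: [-0.0, 1.0, -0.002, 0.0]
contact_force: [-0.4, -0.7, -0.8]
grip_width: 0.41
```

```bash
python3 -c "
from h import *
go(.367,.309,.120,0)"
```

```text
now [0.3668 0.3097 0.1635] psi -0.22 clk 6.75 F [-0.4 -0.7 -0.8] grip 0.41 q [ 1.11  0.18 -0.6   0.   -0.79  0.45]
-> plan [0.02, 0.07, 4.35, -0.22]
```

Request:
drive_tool:
  plan: [0,0,1.5,0,0,0,3,0,0,0,4,0,0,0,4.5,0,0,0,4.5,0]

```text
clock: 7.17
eef_pos: [0.3692, 0.3087, 0.12]
tool_rot: [0.0, 1.0, -0.003, 0.001]
contact_force: [-3.4, -5.4, 21.9]
grip_width: 0.413
```

Request:
drive_tool:
  plan: [0,0,0,0,0,0,0,0,0,0,0,0,0,0,0,0,0,0,-4,0,0,0,-10,0,0,0,-12,0]
  gripper: 85

```text
clock: 7.75
eef_pos: [0.3673, 0.3086, 0.2395]
tool_rot: [0.001, 1.0, -0.003, -0.0]
contact_force: [0.2, 2.4, 0.0]
grip_width: 0.847
```

```bash
python3 -c "
from h import *
go(.28,.309,.3,0)
cv2.imwrite('pics/w4.png',arm.snapshot('wrist')[:,:,::-1])
P={n:arm.camera_params(n) for n in('top','side')}
r=[]
for k in P:
  arm.snapshot(k);uv=proj(P[k],np.array([[.367,.309,.045]]))[0];g=seg(k,'salt',uv)
  if g is not None:
    ys,xs=np.nonzero(g);print(k,xs.min(),ys.min(),xs.max(),ys.max(),fit('salt',[(P[k],g)],(.367,.309),z=.004).tolist())
    s=sil(P[k],'salt',(.367,.309,0),.004)>.5;ys,xs=np.nonzero(s);print(' expect',xs.min(),ys.min(),xs.max(),ys.max())"
```

```text
now [0.3673 0.3086 0.2395] psi -0.35 clk 7.75 F [0.2 2.4 0. ] grip 0.847 q [ 1.11  0.09 -0.5   0.   -0.98  0.45]
-> plan [-8.73, 0.01, -6.05, -0.35]
top 151 211 168 232 [0.3584, 0.3059, 0.0, 0.247]
 expect 149 208 170 231
side 210 155 223 183 [0.3633, 0.3159, 0.0, 0.1894]
 expect 210 153 225 184
```

View pics/w4.png

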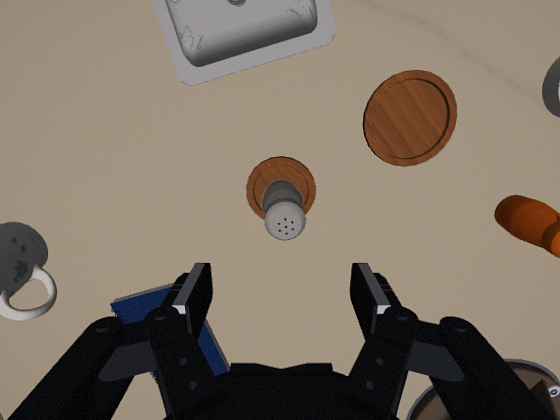

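```bash
python3 -c "
from h import *
p=arm.camera_params('wrist');im=np.ascontiguousarray(arm.snapshot('wrist')[:,:,::-1])
for d,z,c in((44,4,(0,255,0)),(58,10,(255,255,0)),(74,10,(255,0,255)),(34,75,(0,0,255)),(6,94,(0,0,255))):
  u=proj(p,cyl(d,z,z)[:40]+[.367,.309,0]);cv2.polylines(im,[np.round(u*8).astype(int)],True,c,1,cv2.LINE_AA,3)
cv2.imwrite('pics/w5.png',cv2.resize(im[140:250,230:340],None,fx=5,fy=5,interpolation=cv2.INTER_CUBIC))"
```

```text
(no output)
```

View pics/w5.png

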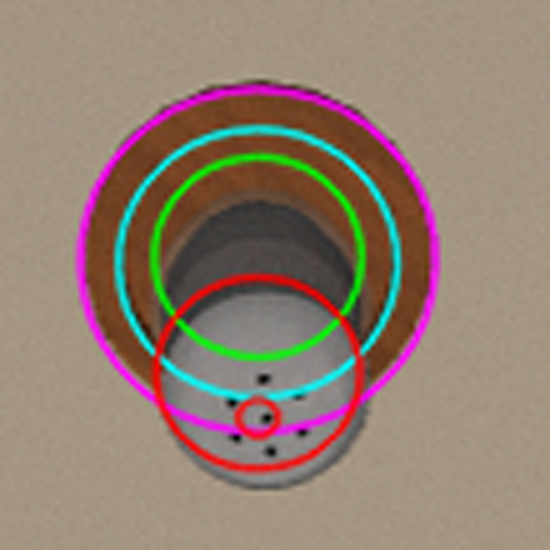

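Upright, with the body width (160–368 px) inside the cyan well circle, but maybe 4 mm toward −x. I'll check from straight above.

Request:
drive_tool:
  plan: [-6.5,0,-4,0,-6.5,0,-4,0,-6.5,0,-4,0,-6.5,0,-4,0]

```text
clock: 8.38
eef_pos: [0.3013, 0.3097, 0.2779]
tool_rot: [-0.0, 1.0, -0.002, -0.0]
contact_force: [-0.5, 0.6, -0.6]
grip_width: 0.851
```

```bash
python3 -c "
from h import *
p=arm.camera_params('wrist');im=np.ascontiguousarray(arm.snapshot('wrist')[:,:,::-1])
print(-p['R'].T@p['t']);o=np.round(proj(p,np.array([[.367,.309,.01]]))[0]).astype(int);print(o)
A=im.copy()
for d,z,c in((44,4,(0,255,0)),(58,10,(255,255,0)),(74,10,(255,0,255))):
  u=proj(p,cyl(d,z,z)[:40]+[.367,.309,0]);cv2.polylines(im,[np.round(u*8).astype(int)],True,c,1,cv2.LINE_AA,3)
s=arm.snapshot('side')[140:200,190:250,::-1]
f=lambda a:cv2.resize(a,(260,260),interpolation=cv2.INTER_CUBIC)
w=lambda a:f(a[o[1]-40:o[1]+40,o[0]-40:o[0]+40])
cv2.imwrite('pics/w6.png',np.hstack([w(A),w(im),f(s)]))
go(.5,-.14,.3,0)"
```

```text
[0.38677102 0.30962645 0.34685227]
[282 125]
now [0.3021 0.3093 0.277 ] psi -0.31 clk 8.48 F [-0.  -0.5 -0.4] grip 0.85 q [ 1.26 -0.03 -0.53 -0.   -1.07  0.31]
-> plan [20.03, 44.82, -2.3, -0.31]
```

View pics/w6.png

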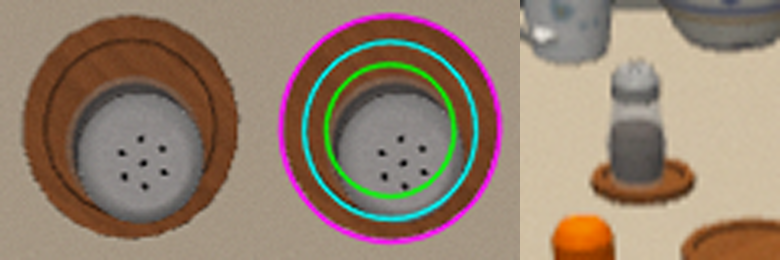

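Salt is upright in the side crop, with its foot inside the well (about 4 mm off centre). That's good enough, so on to the pepper.

Request:
drive_tool:
  plan: [20,44.8,-5,0,20,44.8,-5,0,20,44.8,-5,0,20,44.8,-5,0,20,44.8,-5,0,20,44.8,-5,0,20,44.8,-5,0,20,44.8,-5,0]

```text
clock: 9.15
eef_pos: [0.4361, 0.0031, 0.3109]
tool_rot: [0.0, 1.0, -0.003, -0.001]
contact_force: [0.0, 1.4, -0.6]
grip_width: 0.847
```

```bash
python3 -c "
from h import *
go(.5,-.14,.327,0)"
```

```text
now [0.4361 0.0031 0.3109] psi -0.4 clk 9.15 F [ 0.   1.4 -0.6] grip 0.847 q [ 0.46 -0.05 -0.47 -0.   -1.16  1.1 ]
-> plan [6.49, 14.27, -1.61, -0.4]
```

Request:
drive_tool:
  plan: [6.5,14.3,-1.6,0,6.5,14.3,-1.6,0,6.5,14.3,-1.6,0,6.5,14.3,-1.6,0,6.5,14.3,-1.6,0,6.5,14.3,-1.6,0]
  gripper: 90

```text
clock: 9.65
eef_pos: [0.5, -0.14, 0.3255]
tool_rot: [0.0, 1.0, -0.006, -0.002]
contact_force: [0.0, -0.0, -1.4]
grip_width: 0.899
```

```bash
python3 -c "
from h import *
wlook(dict(pepper=(.579,-.138),stand_square=(.433,-.184,0),stand_oblong=(.544,-.334,.12)),'w7')
p=arm.camera_params('wrist')
for n,q in (('pepper',(.579,-.138)),):
  u=proj(p,np.array([[q[0],q[1],.15],[q[0],q[1],0]]));print('top,foot px',u)
go(.579,-.138,.25,0)"
```

```text
pepper [0.5817, -0.1393, 0.0, 0.1129] px 251 78 307 137
stand_square [0.4354, -0.1832, 1.4577, 0.0246] px 274 180 351 253
stand_oblong [0.5471, -0.3344, 7.4028, 0.0288] px 358 74 507 191
top,foot px [[282.00036296 113.90120711]
 [281.56515661 110.95042939]]
now [ 0.4994 -0.137   0.3272] psi -0.3 clk 9.85 F [0.1 0.  0.6] grip 0.898 q [ 0.11  0.08 -0.29 -0.   -1.2   1.45]
-> plan [7.96, 0.06, 7.72, -0.3]
```

View pics/w7.png

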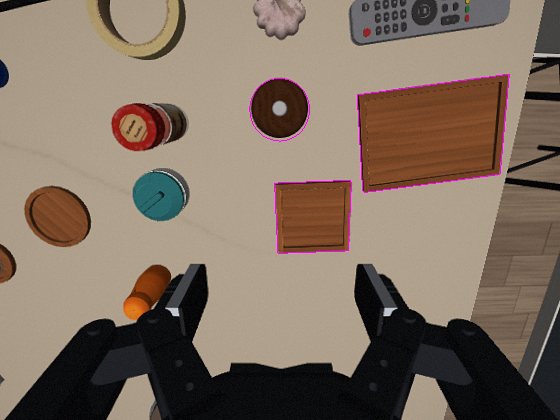

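Pepper's button is at (280,108). Garlic (279,15) and spice jar (140,127) are clear of the jaws, and the stand outlines fit well. I'll grip the head.

Request:
drive_tool:
  plan: [4,0,1,0,8.1,0,3,0,8.1,0,7,0,8.1,0,11,0,8.1,0,15.1,0,8.1,0,15.1,0,8.1,0,15.1,0]

```text
clock: 10.43
eef_pos: [0.5798, -0.137, 0.1758]
tool_rot: [0.0, 1.0, -0.002, -0.002]
contact_force: [0.4, -0.3, 0.2]
grip_width: 0.9
```

Request:
drive_tool:
  plan: [0,0,0,0,0,0,0,0,0,0,0,0,0,0,0,0,0,0,0,0,0,0,0,0]
  gripper: 0
  grip_force: 40

```text
clock: 10.93
eef_pos: [0.5823, -0.1378, 0.1805]
tool_rot: [-0.0, 1.0, -0.003, 0.003]
contact_force: [-0.8, 1.1, 6.4]
grip_width: 0.534
```

```bash
python3 -c "
from h import *
go(.437,.181,.3,0)"
```

```text
now [ 0.5823 -0.1378  0.1805] psi -0.3 clk 10.93 F [-0.8  1.1  6.4] grip 0.534 q [ 0.09  0.34 -0.32  0.   -0.9   1.47]
-> plan [-14.7, -31.8, -11.95, -0.3]
```

Request:
drive_tool:
  plan: [0,0,-1,0,0,0,-4,0,0,0,-8,0,0,0,-12,0,0,0,-12.5,0,0,0,-12.5,0]

```text
clock: 11.43
eef_pos: [0.582, -0.1381, 0.3078]
tool_rot: [-0.0, 1.0, -0.003, 0.005]
contact_force: [0.1, 0.4, -3.4]
grip_width: 0.535
```

```bash
python3 -c "
from h import *
go(.437,.181,.3,0)
b=arm.snapshot('wrist')[:,:,::-1];a=arm.snapshot('side')[90:260,240:360,::-1]
cv2.imwrite('pics/s8.png',np.hstack([cv2.resize(a,(296,420)),b[:,100:460]]))"
```

```text
now [ 0.582  -0.1381  0.3078] psi -0.33 clk 11.43 F [ 0.1  0.4 -3.4] grip 0.535 q [ 0.09  0.23 -0.16  0.   -1.17  1.47]
-> plan [-14.68, -31.82, 0.78, -0.33]
```

View pics/s8.png

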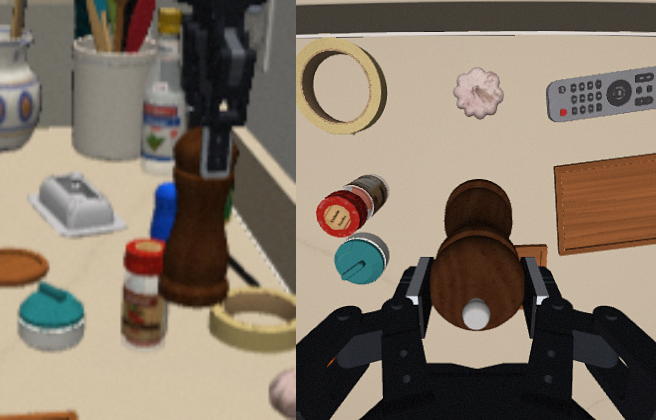

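Pepper is held upright by the head and clear of everything. I'll carry it to the large round stand.

Request:
drive_tool:
  plan: [-14.5,-31.9,0,0,-14.5,-31.9,0,0,-14.5,-31.9,0,0,-14.5,-31.9,0,0,-14.5,-31.9,0,0,-14.5,-31.9,0,0,-14.5,-31.9,0,0,-14.5,-31.9,0,0]

```text
clock: 12.2
eef_pos: [0.4427, 0.1674, 0.301]
tool_rot: [0.0, 1.0, -0.003, -0.001]
contact_force: [1.2, 0.3, -1.8]
grip_width: 0.539
```

```bash
python3 -c "
from h import *
go(.4385,.1815,.186,0)"
```

```text
now [0.4427 0.1674 0.301 ] psi -0.35 clk 12.2 F [ 1.2  0.3 -1.8] grip 0.539 q [ 0.78  0.02 -0.42 -0.   -1.13  0.79]
-> plan [-0.43, -1.41, 11.5, -0.35]
```

Request:
drive_tool:
  plan: [0,0,4,0,0,0,7,0,0,0,9,0,0,0,9,0,0,0,9,0]

```text
clock: 12.62
eef_pos: [0.444, 0.1658, 0.2109]
tool_rot: [0.001, 1.0, -0.003, -0.001]
contact_force: [-0.3, -0.3, -0.7]
grip_width: 0.532
```

```bash
python3 -c "
from h import *
go(.4385,.1815,.186,0)"
```

```text
now [0.444  0.1658 0.2109] psi -0.32 clk 12.62 F [-0.3 -0.3 -0.7] grip 0.532 q [ 0.77  0.11 -0.55  0.   -0.91  0.79]
-> plan [-0.56, -1.57, 2.49, -0.32]
```

Request:
drive_tool:
  plan: [-0.5,-1.6,0,0,-0.5,-1.6,0,0,-0.5,-1.6,1.2,0,-0.5,-1.6,2,0,-0.5,-1.6,2.5,0,-0.5,-1.6,2.5,0]

```text
clock: 13.12
eef_pos: [0.4395, 0.1818, 0.1864]
tool_rot: [0.0, 1.0, -0.003, -0.0]
contact_force: [0.0, 0.3, -1.6]
grip_width: 0.539
```

```bash
python3 -c "
from h import *
go(.4385,.1815,.184,0)
p=arm.camera_params('wrist');im=np.ascontiguousarray(arm.snapshot('wrist')[:,:,::-1])
for d,z,c in((58,5,(0,255,0)),(76,10,(255,255,0)),(92,10,(255,0,255))):
  u=proj(p,cyl(d,z,z)[:40]+[.4385,.1815,0]);cv2.polylines(im,[np.round(u*8).astype(int)],True,c,1,cv2.LINE_AA,3)
cv2.imwrite('pics/w9.png',np.hstack([im[150:400,130:430],cv2.resize(arm.snapshot('side')[130:210,215:275,::-1],(188,250))]))"
```

```text
now [0.4395 0.1818 0.1864] psi -0.37 clk 13.12 F [ 0.   0.3 -1.6] grip 0.539 q [ 0.81  0.15 -0.58 -0.   -0.85  0.76]
-> plan [-0.1, 0.03, 0.24, -0.37]
```

View pics/w9.png

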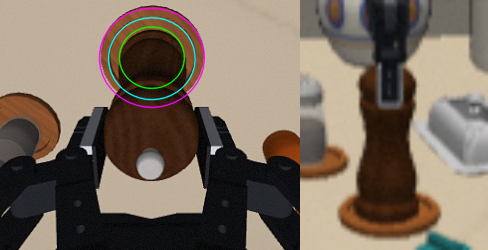

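Foot sits inside the well circle and the mill is upright. I'll lower it the last 2 mm, release and lift.

Request:
drive_tool:
  plan: [0,0,0.15,0,0,0,0.25,0,0,0,0.25,0]

```text
clock: 13.47
eef_pos: [0.4399, 0.1825, 0.1847]
tool_rot: [-0.0, 1.0, -0.003, 0.0]
contact_force: [0.1, 0.4, -1.0]
grip_width: 0.533
```

Request:
drive_tool:
  plan: [0,0,0,0,0,0,0,0,0,0,0,0,0,0,0,0,0,0,-4,0,0,0,-8,0,0,0,-12,0,0,0,-12,0]
  gripper: 95

```text
clock: 14.13
eef_pos: [0.4424, 0.1839, 0.3125]
tool_rot: [-0.003, 1.0, -0.002, 0.005]
contact_force: [1.7, 0.9, 1.5]
grip_width: 0.943
```

```bash
python3 -c "
from h import *
go(.40,.022,.3,0)"
```

```text
now [0.4424 0.1839 0.3125] psi -0.26 clk 14.13 F [1.7 0.9 1.5] grip 0.943 q [ 0.81  0.02 -0.4   0.   -1.14  0.76]
-> plan [-4.17, 16.21, 1.25, -0.26]
```

Request:
drive_tool:
  plan: [-4.2,16.2,0,0,-4.2,16.2,1,0,-4.2,16.2,3.2,0,-4.2,16.2,3.2,0,-4.2,16.2,3.2,0,-4.2,16.2,3.2,0,-4.2,16.2,3.2,0]
  gripper: 100

```text
clock: 14.72
eef_pos: [0.3969, 0.0203, 0.2727]
tool_rot: [-0.0, 1.0, -0.004, 0.0]
contact_force: [-0.0, 0.6, -0.0]
grip_width: 0.998
```

```bash
python3 -c "
from h import *
wlook(dict(timer=(.475,.021),pepper=(.4385,.1815)),'w10')
P={n:arm.camera_params(n) for n in('top','side')}
for k in P:
  arm.snapshot(k);uv=proj(P[k],np.array([[.4385,.1815,.075]]))[0];g=seg(k,'pepper',uv)
  if g is not None: print(k,fit('pepper',[(P[k],g)],(.4385,.1815),z=.004).tolist())
go(.475,.021,.093,0)"
```

```text
timer [0.4754, 0.0198, 0.0, 0.022] px 249 80 313 146
pepper not seen near [132. 151.]
top [0.4334, 0.1799, 0.0, 0.1812]
side [0.4373, 0.1807, 0.0, 0.1163]
now [0.397  0.0213 0.2724] psi -0.28 clk 15.07 F [-0.3  0.7 -0.2] grip 1.005 q [ 0.56 -0.1  -0.6  -0.   -1.07  1.01]
-> plan [7.8, -0.01, 17.94, -0.28]
```

View pics/w10.png

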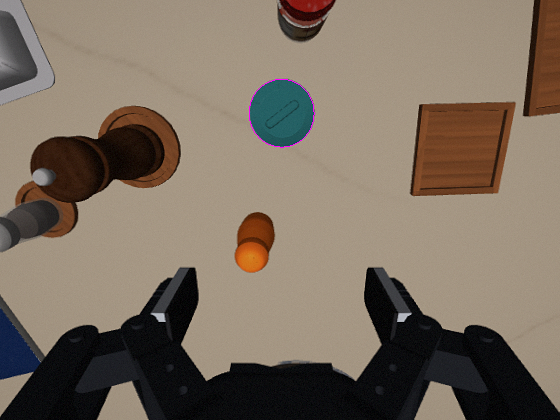

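Timer is at (282,113) with a tight outline fit. Pepper stands upright in its well at (140,145). I'll grip the timer across its base.

Request:
drive_tool:
  plan: [4,0,2,0,7.7,0,5,0,7.7,0,9,0,7.7,0,13,0,7.7,0,16.5,0,7.7,0,18.7,0,7.7,0,18.7,0,7.7,0,18.7,0]

```text
clock: 15.73
eef_pos: [0.4735, 0.0202, 0.0847]
tool_rot: [0.001, 1.0, -0.003, -0.001]
contact_force: [0.7, -0.5, 1.3]
grip_width: 1.002
```

Request:
drive_tool:
  plan: [0,0,0,0,0,0,0,0,0,0,0,0,0,0,0,0,0,0,0,0]
  gripper: 40
  grip_force: 40

```text
clock: 16.15
eef_pos: [0.4749, 0.0208, 0.0879]
tool_rot: [-0.001, 1.0, -0.003, 0.002]
contact_force: [-0.6, 0.9, 5.6]
grip_width: 0.756
```

```bash
python3 -c "
from h import *
go(.434,-.1835,.15,0)"
```

```text
now [0.4749 0.0208 0.0879] psi -0.3 clk 16.15 F [-0.6  0.9  5.6] grip 0.756 q [ 0.46  0.3  -0.69  0.   -0.58  1.11]
-> plan [-3.99, 20.45, -6.21, -0.3]
```

Request:
drive_tool:
  plan: [0,0,-1.5,0,0,0,-4.5,0,-4,20.4,-5,0,-4,20.4,-5,0,-4,20.4,-5,0,-4,20.4,-5,0,-4,20.4,-5,0,-4,20.4,-5,0]

```text
clock: 16.82
eef_pos: [0.431, -0.1886, 0.1373]
tool_rot: [0.0, 1.0, -0.006, 0.001]
contact_force: [-0.6, 0.7, -1.1]
grip_width: 0.749
```

Request:
drive_tool:
  plan: [0,0,0,0,0,0,0,0]

```text
clock: 16.98
eef_pos: [0.4329, -0.184, 0.1368]
tool_rot: [-0.0, 1.0, -0.004, 0.001]
contact_force: [0.2, -0.9, -2.1]
grip_width: 0.75
```

```bash
python3 -c "
from h import *
go(.434,-.1835,.0935,0)
P={n:arm.camera_params(n) for n in('top','side')}
e=arm.observe()['eef_pos']
for k in P:
  arm.snapshot(k);uv=proj(P[k],np.array([[e[0],e[1],e[2]-.05]]))[0];g=seg(k,'timer',uv)
  if g is not None: print(k,fit('timer',[(P[k],g)],e[:2],z=e[2]-.0879).tolist())"
```

```text
now [ 0.4329 -0.184   0.1368] psi -0.43 clk 16.98 F [ 0.2 -0.9 -2.1] grip 0.75 q [ 0.02  0.21 -0.65 -0.   -0.71  1.55]
-> plan [0.11, -0.05, 4.33, -0.43]
top [0.4259, -0.1846, 0.0, 0.4419]
side [0.4324, -0.1789, 0.0, 0.4045]
```

Request:
drive_tool:
  plan: [0.1,0,1.5,0,0.1,0,3,0,0.1,0,4,0,0.1,0,4.4,0,0.1,0,4.4,0]

```text
clock: 17.6
eef_pos: [0.4334, -0.1825, 0.0919]
tool_rot: [0.0, 1.0, -0.002, -0.001]
contact_force: [-4.7, 3.0, 9.4]
grip_width: 0.75
```

Request:
drive_tool:
  plan: [0,0,0,0,0,0,0,0,0,0,0,0,0,0,-3,0,0,0,-7,0,0,0,-11,0,0,0,-15,0,0,0,-19,0]
  gripper: 100

```text
clock: 18.27
eef_pos: [0.4331, -0.1834, 0.2837]
tool_rot: [0.0, 1.0, -0.003, 0.0]
contact_force: [1.7, 0.5, -0.7]
grip_width: 1.003
```

```bash
python3 -c "
from h import *
go(.46,.34,.3,0)
P={n:arm.camera_params(n) for n in('top','side')}
for k in P:
  arm.snapshot(k);uv=proj(P[k],np.array([[.433,-.184,.03]]))[0];g=seg(k,'timer',uv)
  if g is not None: print(k,fit('timer',[(P[k],g)],(.433,-.184),z=.004).tolist())"
```

```text
now [ 0.4331 -0.1834  0.2837] psi -0.31 clk 18.27 F [ 1.7  0.5 -0.7] grip 1.003 q [ 0.02  0.03 -0.45  0.   -1.09  1.55]
-> plan [2.41, -52.35, -1.63, -0.31]
top [0.4331, -0.1821, 0.0, 0.067]
side [0.4331, -0.1773, 0.0, 0.0743]
```

Request:
drive_tool:
  plan: [2,-52.3,-4,0,2,-52.3,-4,0,2,-52.3,-4,0,2,-52.3,-4,0,2,-52.3,-4,0,2,-52.3,-4,0,2,-52.3,-4,0,2,-52.3,-4,0]
  gripper: 55

```text
clock: 19.13
eef_pos: [0.4471, 0.1504, 0.3057]
tool_rot: [0.001, 1.0, -0.003, -0.001]
contact_force: [1.5, 0.2, 0.6]
grip_width: 0.552
```

```bash
python3 -c "
from h import *
go(.45,.34,.32,0)"
```

```text
now [0.4471 0.1504 0.3057] psi -0.31 clk 19.13 F [1.5 0.2 0.6] grip 0.552 q [ 0.74  0.02 -0.41 -0.   -1.14  0.82]
-> plan [0.18, -18.97, -1.43, -0.31]
```

Request:
drive_tool:
  plan: [0.2,-19,-1.4,0,0.2,-19,-1.4,0,0.2,-19,-1.4,0,0.2,-19,-1.4,0,0.2,-19,-1.4,0,0.2,-19,-1.4,0,0.2,-19,-1.4,0]

```text
clock: 19.72
eef_pos: [0.4506, 0.3396, 0.3184]
tool_rot: [0.002, 1.0, -0.002, -0.001]
contact_force: [0.2, -0.9, -0.1]
grip_width: 0.55
```

```bash
python3 -c "
from h import *
wlook(dict(butter=(.5335,.341,.024)),'w11')
p=arm.camera_params('wrist');print('knob px for .5335,.341',proj(p,np.array([[.5335,.341,.062]])))
im=arm.snapshot('wrist')[:,:,::-1];u=proj(p,np.array([[.5335,.341,.062]]))[0].astype(int)
a=cv2.imread('pics/w11.png')[0:260,140:420];b=cv2.resize(im[u[1]-33:u[1]+32,u[0]-35:u[0]+35],None,fx=4,fy=4,interpolation=cv2.INTER_CUBIC)
print(u);cv2.imwrite('pics/w11c.png',np.hstack([a,b]))
go(.5335,.341,.2,14)"
```

```text
butter [0.5338, 0.3409, 14.9574, 0.0441] px 212 53 345 158
knob px for .5335,.341 [[277.14488101 108.84132962]]
[277 108]
now [0.451  0.3376 0.3198] psi -0.36 clk 19.87 F [ 0.5 -0.3 -1.3] grip 0.551 q [ 0.99  0.17 -0.21 -0.   -1.19  0.57]
-> plan [8.25, -0.39, 11.98, -14.36]
```

View pics/w11c.png

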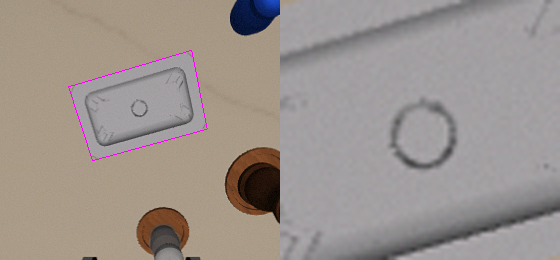

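The knob is at crop (139,107), within 1 px of the prediction, and the dish yaw is about 15°. I'll go for the knob.

Request:
drive_tool:
  plan: [4,-0.2,2,-7,8.2,-0.35,4,-14,8.2,-0.35,8,-15.3,8.2,-0.35,12,-15.3,8.2,-0.35,16,-15.3,8.2,-0.35,18.5,-15.3,8.2,-0.35,19.6,-15.3,8.2,-0.35,19.6,-15.3]
  gripper: 40

```text
clock: 20.53
eef_pos: [0.5325, 0.3394, 0.1222]
tool_rot: [0.002, 0.992, 0.13, -0.002]
contact_force: [0.5, -1.2, 0.8]
grip_width: 0.402
```

Request:
drive_tool:
  plan: [0,0,0,0,0,0,0,0,0,0,0,0,0,0,0,0,0,0,0,0]
  gripper: 0
  grip_force: 80

```text
clock: 20.95
eef_pos: [0.534, 0.3421, 0.1268]
tool_rot: [-0.001, 0.991, 0.13, 0.001]
contact_force: [-1.0, -0.2, 8.2]
grip_width: 0.156
```

```bash
python3 -c "
from h import *
go(.544,-.334,.3,7.3)"
```

```text
now [0.534  0.3421 0.1268] psi 14.99 clk 20.95 F [-1.  -0.2  8.2] grip 0.156 q [ 0.88  0.45 -0.29  0.   -0.83  0.95]
-> plan [-16.52, 65.57, -17.32, 7.69]
```

Request:
drive_tool:
  plan: [0,0,-0.7,0,0,0,-1.5,0,0,0,-2.5,0,0,0,-3,0,0,0,-3,0]

```text
clock: 21.37
eef_pos: [0.5339, 0.3421, 0.1567]
tool_rot: [-0.001, 0.991, 0.13, 0.001]
contact_force: [0.1, 0.2, -2.9]
grip_width: 0.153
```

```bash
python3 -c "
from h import *
go(.544,-.334,.3,7.3)
a=arm.snapshot('side')[110:210,220:320,::-1];b=arm.snapshot('wrist')[:,:,::-1]
cv2.imwrite('pics/s12.png',np.hstack([cv2.resize(a,(420,420)),b[:,100:460]]))"
```

```text
now [0.5339 0.3421 0.1567] psi 14.98 clk 21.37 F [ 0.1  0.2 -2.9] grip 0.153 q [ 0.88  0.42 -0.26  0.   -0.89  0.95]
-> plan [-16.5, 65.57, -14.33, 7.68]
```

View pics/s12.png

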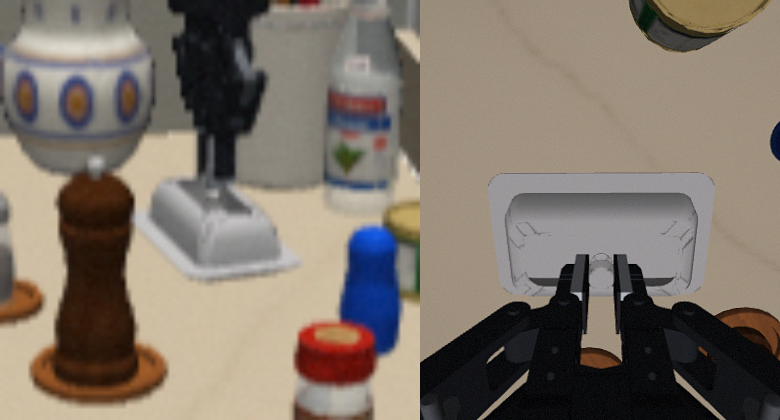

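Dish is lifted level by the knob. I'll raise it clear of the pepper, then carry it across.

Request:
drive_tool:
  plan: [0,0,-4,0,0,0,-8,0,0,0,-12,0,0,0,-16,0,0,0,-16,0,0,0,-16,0]

```text
clock: 21.97
eef_pos: [0.5338, 0.342, 0.3173]
tool_rot: [-0.002, 0.991, 0.13, 0.002]
contact_force: [-0.8, -0.3, -4.1]
grip_width: 0.153
```

Request:
drive_tool:
  plan: [-0.8,3,0,0,-1.6,6.5,0,0,-2.5,10,0,0,-3.4,13.5,0,0,-4.3,17,0,0,-5.2,20.5,0,0,-6,24,0,0,-6.9,27.5,0,0]

```text
clock: 22.63
eef_pos: [0.5365, 0.0561, 0.3126]
tool_rot: [0.0, 0.991, 0.13, -0.002]
contact_force: [0.9, 0.1, -2.6]
grip_width: 0.154
```

Request:
drive_tool:
  plan: [-0.9,3.5,0,1,-1.8,7,0,2,-2.6,10.5,0,3,-3.5,14,0,4,-4.4,17.5,0,5,-5.3,21,0,6,-6.1,24.5,0,7,-6.9,27.5,0,7.6]

```text
clock: 23.3
eef_pos: [0.5409, -0.2274, 0.3123]
tool_rot: [-0.001, 0.998, 0.063, -0.002]
contact_force: [0.9, 1.0, -2.7]
grip_width: 0.155
```

```bash
python3 -c "
from h import *
go(.5455,-.334,.317,7.35)"
```

```text
now [ 0.5409 -0.2274  0.3123] psi 7.27 clk 23.3 F [ 0.9  1.  -2.7] grip 0.155 q [-0.07  0.21 -0.17 -0.   -1.19  1.76]
-> plan [-0.9, 10.63, -0.47, -0.08]
```

Request:
drive_tool:
  plan: [-0.3,3.5,0,0,-0.6,7,0,0,-0.9,10.4,0,0,-0.9,10.4,3,0,-0.9,10.4,7,0,-0.9,10.4,10,0,-0.9,10.4,12,0,-0.9,10.4,12,0]

```text
clock: 23.97
eef_pos: [0.5426, -0.3285, 0.187]
tool_rot: [-0.003, 0.998, 0.063, -0.006]
contact_force: [-0.5, -0.1, -4.0]
grip_width: 0.15
```

Request:
drive_tool:
  plan: [0,0,0,0,0,0,0,0]

```text
clock: 24.13
eef_pos: [0.5469, -0.33, 0.1953]
tool_rot: [0.0, 0.998, 0.064, 0.0]
contact_force: [0.6, -0.7, -2.7]
grip_width: 0.156
```

```bash
python3 -c "
from h import *
go(.5455,-.334,.1308,7.35)
P={n:arm.camera_params(n) for n in('top','side')}
e=arm.observe()['eef_pos'];obs=[]
for k in P:
  arm.snapshot(k);uv=proj(P[k],np.array([[e[0],e[1],e[2]-.1]]))[0];g=seg(k,'butter',uv)
  if g is not None: obs.append((P[k],g));print(k,fit('butter',[(P[k],g)],(*e[:2],.127),True,z=e[2]-.1268).tolist())"
```

```text
now [ 0.5469 -0.33    0.1953] psi 7.39 clk 24.13 F [ 0.6 -0.7 -2.7] grip 0.156 q [-0.24  0.38 -0.21  0.   -0.97  1.94]
-> plan [-0.19, 0.38, 6.45, 0.04]
top [0.5436, -0.33, 8.2248, 0.2572]
side [0.5481, -0.3206, 5.4805, 0.2365]
```

Request:
drive_tool:
  plan: [-0.1,0.4,1.5,0,-0.1,0.4,3.5,0,-0.1,0.4,5,0,-0.1,0.4,5.6,0,-0.1,0.4,6.1,0,-0.1,0.4,6.4,0,-0.1,0.4,6.4,0]

```text
clock: 24.92
eef_pos: [0.5464, -0.3341, 0.1313]
tool_rot: [0.0, 0.998, 0.064, 0.0]
contact_force: [0.4, -0.1, -2.9]
grip_width: 0.157
```

```bash
python3 -c "
from h import *
go(.5455,-.334,.1308,7.35)"
```

```text
now [ 0.5464 -0.3341  0.1313] psi 7.38 clk 24.92 F [ 0.4 -0.1 -2.9] grip 0.157 q [-0.24  0.45 -0.27  0.   -0.84  1.94]
-> plan [-0.09, -0.02, 0.05, 0.03]
```

Request:
drive_tool:
  plan: [0,0,0.15,0,0,0,0.15,0]

```text
clock: 25.08
eef_pos: [0.5465, -0.3342, 0.1309]
tool_rot: [0.0, 0.998, 0.064, 0.001]
contact_force: [-1.3, 0.5, 2.6]
grip_width: 0.151
```

Request:
drive_tool:
  plan: [0,0,0,0,0,0,0,0,0,0,0,0,0,0,0,0,0,0,-4,0,0,0,-8,0,-3,0,-12,0,-6,0,-15,0]
  gripper: 50

```text
clock: 25.75
eef_pos: [0.4934, -0.3409, 0.2747]
tool_rot: [0.001, 0.998, 0.065, 0.001]
contact_force: [-0.1, -1.1, 0.6]
grip_width: 0.5
```

Request:
drive_tool:
  plan: [-4,-2,-4,0,-6,-4,-6,0,-6,-4,-6,0,-6,-4,-6,0]

```text
clock: 26.08
eef_pos: [0.4269, -0.3085, 0.3365]
tool_rot: [0.001, 0.998, 0.064, 0.003]
contact_force: [0.3, -0.5, -0.9]
grip_width: 0.495
```

```bash
python3 -c "
from h import *
wlook(dict(butter=(.5455,-.334,.127),stand_oblong=(.5455,-.334,.127),timer=(.4335,-.1835)),None,z=.004)
w=arm.snapshot('wrist')[:,:,::-1];t=arm.snapshot('top');s=arm.snapshot('side')
P={n:arm.camera_params(n) for n in('top','side')}
for n,q in dict(salt=(.365,.309),pepper=(.439,.1815),timer=(.4335,-.1835),butter=(.5455,-.334,.127),garlic=(.684,-.138),spice_jar=(.565,.001)).items():
  for k in P:
    g=seg(k,n,proj(P[k],np.array([[q[0],q[1],.03]]))[0])
    print(n,k,None if g is None else fit(n,[(P[k],g)],q,len(q)>2,z=0 if n in('garlic','spice_jar') else .004).tolist())
f=lambda a,r:cv2.resize(a[r[1]:r[3],r[0]:r[2],::-1],(400,300),interpolation=cv2.INTER_CUBIC)
cv2.imwrite('pics/end.png',np.vstack([np.hstack([f(t,(140,120,460,360)),f(s,(190,140,310,230))]),np.hstack([f(s,(200,170,400,320)),cv2.resize(w,(400,300))])]))
go(.4,0,.3,0)"
```

```text
butter [0.5461, -0.3341, 7.5681, 0.0276] px 252 42 376 121
stand_oblong [0.5466, -0.3343, 7.1633, 0.6172] px 238 26 392 134
timer [0.4346, -0.1825, 0.0, 0.0351] px 156 132 213 185
salt top None
salt side [0.3634, 0.3156, 0.0, 0.2233]
pepper top None
pepper side [0.4349, 0.1802, 0.0, 0.4632]
timer top None
timer side [0.4346, -0.1765, 0.0, 0.1187]
butter top [0.5365, -0.3317, 15.6103, 0.6473]
butter side [0.5444, -0.3258, 6.2561, 0.1519]
garlic top [0.6838, -0.1381, 0.0, 0.3142]
garlic side [0.6903, -0.1238, 0.0, 0.3201]
spice_jar top None
spice_jar side [0.5669, 0.0029, 0.0, 0.0466]
now [ 0.428  -0.3088  0.3329] psi 7.36 clk 27.03 F [0.1 1.4 0.2] grip 0.501 q [-0.25  0.1  -0.27  0.   -1.21  1.95]
-> plan [1.18, -30.99, 3.29, 7.36]
```

View pics/end.png

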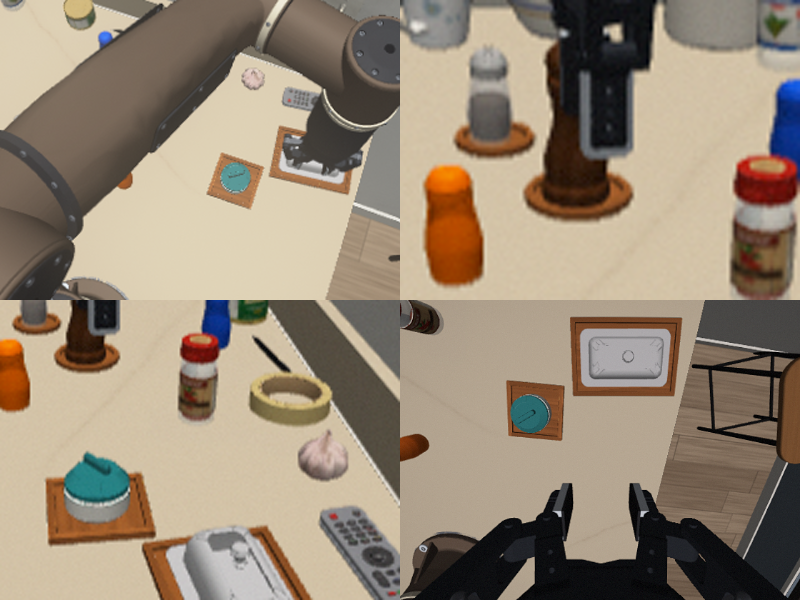

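Final view: timer and butter are centred in their wells, pepper and salt stand upright, and the bystanders haven't moved. The salt sits closest to its rim and pressed 22 N at placing, so I'll check its tilt and position numerically.

```bash
python3 -c "
from h import *
p=arm.camera_params('side')
L=[]
for i in range(3):
  arm.snapshot('side');uv=proj(p,np.array([[.365,.309,.04]]))[0]
  g=seg('side','salt',uv);h=seg('side','stand_small_round',proj(p,np.array([[.366,.309,.01]]))[0])
  for nm,m in(('salt',g),('stand',h)):
    if m is None: print(nm,None);continue
    ys,xs=np.nonzero(m);print(nm,ys.min(),ys.max(),xs.min(),xs.max(),[(y,xs[ys==y].min(),xs[ys==y].max()) for y in range(ys.min(),ys.max()+1,3)])
for x in(.361,.365):
  s=sil(p,'salt',(x,.309,0),.004)>.5;ys,xs=np.nonzero(s);print('model',x,ys.min(),ys.max(),xs.min(),xs.max())
print('axis',proj(p,np.array([[.363,.309,.004],[.363,.309,.09]])), 'well',[proj(p,np.array([[.366+d,.309,.01]]))[0].round(1).tolist() for d in(-.037,-.029,.029,.037)])
"
```

```text
salt 155 183 210 223 [(155, np.int64(215), np.int64(215)), (158, np.int64(211), np.int64(220)), (161, np.int64(211), np.int64(220)), (164, np.int64(211), np.int64(221)), (167, np.int64(211), np.int64(222)), (170, np.int64(210), np.int64(223)), (173, np.int64(210), np.int64(223)), (176, np.int64(210), np.int64(223)), (179, np.int64(210), np.int64(223)), (182, np.int64(211), np.int64(222))]
stand 178 187 207 229 [(178, np.int64(225), np.int64(227)), (181, np.int64(207), np.int64(229)), (184, np.int64(208), np.int64(228)), (187, np.int64(214), np.int64(222))]
salt 155 183 210 223 [(155, np.int64(214), np.int64(218)), (158, np.int64(211), np.int64(221)), (161, np.int64(211), np.int64(221)), (164, np.int64(211), np.int64(221)), (167, np.int64(211), np.int64(222)), (170, np.int64(210), np.int64(222)), (173, np.int64(210), np.int64(223)), (176, np.int64(210), np.int64(223)), (179, np.int64(211), np.int64(222)), (182, np.int64(212), np.int64(221))]
stand 178 188 206 229 [(178, np.int64(224), np.int64(228)), (181, np.int64(206), np.int64(229)), (184, np.int64(206), np.int64(228)), (187, np.int64(210), np.int64(224))]
salt 156 183 211 223 [(156, np.int64(213), np.int64(219)), (159, np.int64(212), np.int64(221)), (162, np.int64(211), np.int64(221)), (165, np.int64(212), np.int64(221)), (168, np.int64(211), np.int64(222)), (171, np.int64(211), np.int64(222)), (174, np.int64(211), np.int64(223)), (177, np.int64(211), np.int64(223)), (180, np.int64(211), np.int64(222)), (183, np.int64(213), np.int64(221))]
stand 178 187 206 229 [(178, np.int64(225), np.int64(227)), (181, np.int64(207), np.int64(229)), (184, np.int64(207), np.int64(227)), (187, np.int64(213), np.int64(220))]
model 0.361 153 184 208 223
model 0.365 153 184 209 224
axis [[216.74478008 181.80216581]
 [215.46273515 155.35368373]] well [[205.5, 180.3], [208.2, 180.2], [227.0, 179.8], [229.6, 179.7]]
```

```bash
python3 -c "
from workcell import arm
print(arm.observe()['clock'],arm.hand_in())"
```

```text
the job is handed in; nothing more can be done
27.4833 None
```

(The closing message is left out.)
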